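# Lay the enclosure shell down over the stop

## Robot

A 6-joint arm with a two-finger parallel gripper is mounted at the origin on a cart in front of the work surface, level with it; the furniture and walls round the work are solid. World frame = base frame: x ahead of the robot, y to its left, z up, the work surface at z = 0. Lengths are in mm, angles in degrees, forces in N, time in s.
With the tool pointing down it reaches from about 350 to 850 mm from the base axis. Payload 8.1 kg.
Tool frame: the origin (TCP) lies between the finger pads; the fingertips stand 22 mm ahead of it and the grasp point (between the pads) lies 3 mm ahead of it; z points along the fingers, y is the direction in which the jaws open and shut (so a half turn about z gives the same grasp; the last joint's range is limited). The gripper opens to 85 mm and grips with 20 to 120 N. Pads are 22 mm wide; open, the fingers measure 114 mm over their backs; the gripper's body (76 mm by 85 mm) begins 54 mm behind the grasp point. The pads swing forward as they close: fully open they stand 13 mm farther back than shut.
Start: joints at [59.966, 7.471, 85.268, -0, 87.261, -4.893], TCP at [254.892, 543.172, 253.292] pointing down, gripper open.
Joint ranges: [-169.43, 169.43], [-51.17, 129.36], [1.28, 143.12], [-76.62, 256.62], [0, 156.53], [-152.29, 152.29]. Speed limits (degrees/s): [136.94, 136.94, 159.86, 180, 180, 180].

## Interface

Orientations are given as [roll, pitch, yaw] about the fixed x, y, z axes, in that order (R = Rz(yaw) Ry(pitch) Rx(roll)).
In Python, from bench import r gives the robot as it stands.
- The arm moves only by the tool drive_tool, never from a script. Its argument "moves" is a list of rows, each a list of 2 entries, a list of its own where there are three numbers: the shift along the world's x, y, z in mm, then the turn about the world's z in degrees. A call has exactly 8 rows; each row is the pose to reach, as a shift and turn from the pose commanded when the call began; what a row does not reach only later rows make up. A row lasts 1/12 s, in which the tool goes at most 41.7 mm and 7.16 degrees, less where a joint would pass 70% of its speed; a pose out of reach is approached as far as the arm can. A call with a gripper value outside its range is refused whole. "fingers" is the finger opening in mm, from 0 to 85.4, set as the call begins (left out, the last holds). The fingers move at their own pace and stop on an object; "squeeze" is the grip in N (left out, the last holds). Time passes only in rows, so rows that repeat a pose let the fingers close, or fill a call up. It gives the time, the measured TCP pose, the force and the opening at its end, in the units of the state.
- r.sense(): the state, without advancing time (a new reading comes with each control period).
- r.snapshot(name): name is "side" or "top"; returns a dict with "pixels" (384x512x3 uint8, red, green, blue), "camera_matrix" (3x3 intrinsics, pixels), "k1" (the pictures are not rectified: a ray, as slopes to the right and down, at radius r is drawn at 1 + k1 r^2 times it, then the intrinsics apply), "xyz" and "orientation" of the camera in the world. Camera axes: x right, y down, z forward; pixel columns grow to the right and rows downward; lengths in mm; the calibration is good to about 2 mm. A picture is of the moment at which its call begins. There is no depth.
- r.hand_in(): hands the job in, once; it reports no verdict.
The state is a dict: "time": time; "joint_pos": joint angles; "qd": joint speeds; "joint_efforts": joint torques, N m; "tool_pos": TCP position; "tcp_rot": TCP orientation; "ft_force": force on the tool from outside, world axes, zero at the start; "wrist_torque": the same for the moment, N m; "finger_gap": finger opening in mm.
Only numpy, scipy, OpenCV 4.12 (cv2) and the standard library are available. Lean on these libraries where they do the work, as an engineer would, in place of code of your own. Each camera call takes 0.05 s, during which the arm holds its last target.

## Task

The open-ended aluminium enclosure shell stands on end behind the stop strip of the laying-down jig. With fingertips only, tip it over the stop and ease it down gently all the way onto the rubber bed, never letting it drop, so that it finally lies flat and square on the bed with its foot end still at the stop, and let go of it. Do not pinch, lift or carry the shell, and leave everything round it where it is.

Things in the scene. Friction and masses are not known exactly. Their poses are not given: they have to be found in the camera images.
- jig: Fixed jig 245 x 130 mm. Origin on the bench under the middle of the stop's far face; z up, x level from the bed across the stop to the standing place (37 to 63 degrees left of straight ahead), y along the stop. A 5 mm grey base plate runs from x = -155 to +90 mm; on it, from x = -148 to 0, lies the raised bed. The shell stands behind it, at x > 0.
- jig_stop (a point): Middle of the stop's far top edge, 17 mm above the bench; axes as the jig. The stop is an aluminium strip 6 mm thick, level with the black rubber bed that runs 142 mm on from it, both 120 mm wide; seen from the shell it is a step 12 mm high. The shell's near face turns on this edge.
- shell: Loose aluminium rectangular tube: 64 mm deep (x), 90 wide (y; ribs there add 2.5 a side), 130 tall (z), walls 3 mm, open right through (58 x 84). 0.22 to 0.45 kg. Origin at the centre of its foot end, z along the tube to the mouth. It starts upright on the base plate (foot 5 mm up), near face (x = -32) 3 to 9 mm behind the stop, square to it within 3 degrees.
- shell_center (a point): Middle of the shell, 65 mm from either end; axes as the shell. Lying on the bed it is 49 mm above the bench. The shell balances at about 26 degrees of tilt and past that falls by itself unless held back.
- shell_mouth (a point): Centre of the shell's mouth, 130 mm from the foot end; axes as the shell. Shut fingers in the mouth can pull the near wall, then carry the far wall from beneath. Tilted about 45 degrees, pointing down and along the jig's +x, some 20 mm deep, they fit through the whole motion. Lying, the tube's z points along the jig's -x.
- shell_heel (a point): Middle of the shell's near foot edge (x = -32 mm, z = 0 of the shell); axes as the shell. Lying on the bed it is 17 mm above the bench and some 15 to 30 mm behind the stop's far face.
- flux_bottle: Bystander: small amber bottle with a black needle cap, 35 mm across, 102 mm tall, stands at the far right side of the jig; origin under its middle.
- tip_tin: Bystander: round white tin, 50 mm across, 24 mm high, on the robot's side of the jig; origin under its middle.
- screwdriver: Bystander: green-handled screwdriver, 161 mm long, lying behind the jig; origin under its middle.
- multimeter: Bystander: multimeter 142 x 68 x 42 mm lying far right; origin under its middle.
- solder_spool: Bystander: solder reel, about 65 mm across, 48 mm high, at the back; origin at its foot.
- heat_tape: Bystander: roll of amber tape, 58 mm across, 16 mm high, on the left; origin under its middle.
- nozzle_1: Bystander: grey metal nozzle, 25 x 31 x 40 mm, on the left behind the hot-air station; origin under it.
- nozzle_2: Bystander: as nozzle_1, beside it.
- nozzle_3: Bystander: as nozzle_1, beside it.

How it is judged (in metres and radians):
At the end, for the whole second after the job is handed in: The shell rests on the bed, level within 5 degrees, former near side down, mouth away from the stop, square to the jig within 11 degrees and within 25 mm of its middle line, centre 43 to 55 mm above the bench, foot end between 10 mm over the bed and 40 mm behind the stop's far face (angle between shell's own z axis and vertical between 1.48 and 1.66 rad and angle between shell's own x axis and vertical below 0.09 rad and x of shell_mouth in the frame of jig below -0.085 m and height (world z) of shell_center between 0.043 and 0.055 m and x of shell_heel in the frame of jig between -0.01 and 0.04 m and y of shell_center in the frame of jig between -0.025 and 0.025 m and angle between the z axis of shell and the x axis of jig, either way round below 0.2 rad and linear speed of shell below 0.01 m/s and angular speed of shell below 0.1 rad/s); the robot touches nothing.
It fails at once if the shell drops or is flung over (turns faster than 5 rad/s; let go at the balance point it would reach 8 or more) (angular speed of shell above 5 rad/s).
It fails at once if the shell is lifted (its foot edge rises more than 40 mm above the bench; tipping lifts it to 17) (height (world z) of shell_heel above 0.04 m).
It fails at once if the shell is carried or dragged away (foot edge over 70 mm from the stop's middle) (horizontal distance between shell_heel and jig above 0.07 m).
It fails at once if the shell is squeezed or pressed hard (over 25 N) (contact force between the fingers and shell above 25 N).
It fails at once if something standing round the work is moved more than 15 mm (distance of any of flux_bottle, tip_tin, multimeter, screwdriver, solder_spool, heat_tape, nozzle_1, nozzle_2, nozzle_3 from where it was at the start of the episode above 0.015 m).
It also fails if it takes over 48 s, if anything falls off the work surface, if the arm or the gripper's body presses on something with over 40 N, if the wrist force passes 120 N, or if a joint passes its speed limit or range.

## Working session

There is one attempt and no reset: what is moved stays moved. The work goes in short steps, Python scripts to look and compute and a tool call to move; the robot and the scene stay as the last step left them, time stands still between calls to the robot, and variables do not carry over. Pictures are saved under pics/ and viewed, and the job is handed in when it is done.

Besides the shell and the picture viewer there is one more tool, called after "Call:" as a command line: name --argument value ..., lists and objects as JSON in quotes. drive_tool: Moves the arm, as the interface text tells. Its arguments: {"type":"object","properties":{"moves":{"type":"array","items":{"type":"array"}},"fingers":{"type":"number"},"squeeze":{"type":"number"}},"required":["moves"]}

```bash
ls; mkdir -p pics; python3 - <<'E'
from bench import r
import cv2,json
print(r.sense())
for n in("side","top"):
    s=r.snapshot(n)
    cv2.imwrite(f"pics/{n}0.png",s["pixels"][:,:,::-1])
    print(n,s["camera_matrix"],s["k1"],s["xyz"],s["orientation"])
E
```

```text
pics
{'time': 0.0, 'joint_pos': array([ 5.99668307e+01,  7.51334188e+00,  8.53306247e+01,  1.52422102e-03,
        8.72603909e+01, -4.89340700e+00]), 'qd': array([ 0.07483237, -0.02413178,  0.01406583,  0.00647086, -0.01451287,
       -0.00677578]), 'joint_efforts': array([-1.07483993e-03, -5.69400108e+01, -5.00553703e+01, -2.17443526e-04,
        1.50640908e-02,  5.03175272e-05]), 'tool_pos': array([254.61590541, 542.73431476, 252.24990192]), 'tcp_rot': array([-1.79896153e+02, -1.04187232e-02,  1.54860154e+02]), 'ft_force': array([-0.63441543,  0.93890549, -0.23502951]), 'wrist_torque': array([ 0.03216269, -0.05351311, -0.00840399]), 'finger_gap': 85.33183655463263}
side [[446.63874638   0.         260.32000266]
 [  0.         446.63874638 191.11064932]
 [  0.           0.           1.        ]] 0.0561503564170283 [-193.07160495 -915.76990442  858.56118984] [-123.96458429   -0.87504257  -42.77436669]
top [[410.90520125   0.         255.50968032]
 [  0.         410.90520125 189.23402044]
 [  0.           0.           1.        ]] -0.03881159028280823 [ 435.86430897 -112.01642911 1379.69045608] [-173.43217576   -0.81173083  -88.75849252]
```

View pics/side0.png

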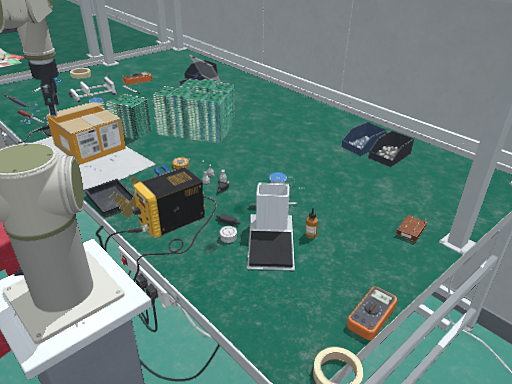

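View pics/top0.png

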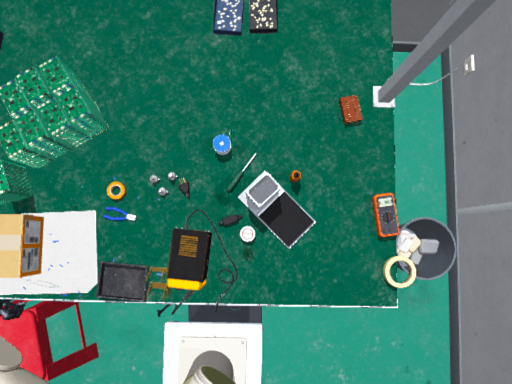

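The side view shows the shell standing at about (273,207) with the black bed at (271,249). The top view shows the shell mouth at (265,190) and the bed at (288,217). I'll enlarge both to get corner pixels.

```bash
cat > h.py <<'E'
from bench import r
import cv2,numpy as np
from scipy.spatial.transform import Rotation as Ro
def proj(s,P):
    R=Ro.from_euler('xyz',s["orientation"],degrees=True).as_matrix()
    c=(np.atleast_2d(P)-np.array(s["xyz"]))@R
    a=c[:,:2]/c[:,2:]; q=(a**2).sum(1)[:,None]
    a=a*(1+s["k1"]*q); K=np.array(s["camera_matrix"])
    return a*[K[0,0],K[1,1]]+K[:2,2]
def crop(s,x,y,w,h,f,name,lines=[]):
    im=s["pixels"][y:y+h,x:x+w,::-1].copy()
    im=cv2.resize(im,None,fx=f,fy=f,interpolation=cv2.INTER_CUBIC)
    for L in lines:
        p=((L-[x,y]+.5)*f).round().astype(int); cv2.polylines(im,[p],False,(0,0,255),1)
    for i in range(0,w,10): cv2.putText(im,str(x+i),(i*f,8),0,.3,(0,255,255),1); cv2.line(im,(i*f,10),(i*f,14),(0,255,255),1)
    for i in range(0,h,10): cv2.putText(im,str(y+i),(0,i*f+4),0,.3,(0,255,255),1)
    cv2.imwrite(name,im)
E
python3 - <<'E'
from h import *
s=r.snapshot("side");crop(s,235,165,90,110,7,"pics/sc.png") if 0 else crop(s,235,170,85,105,7 if 0 else 5,"pics/sc.png")
t=r.snapshot("top");crop(t,230,160,95,95,6,"pics/tc.png")
E
```

```text
(no output)
```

View pics/sc.png

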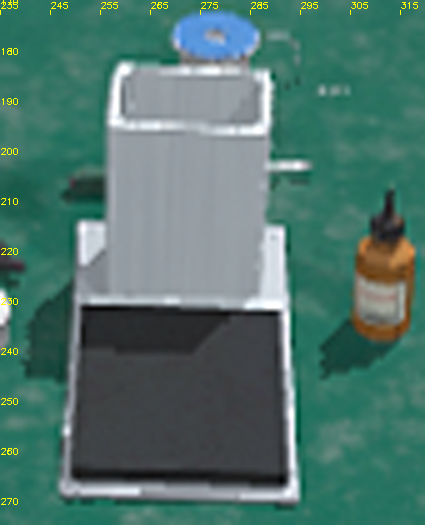

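View pics/tc.png

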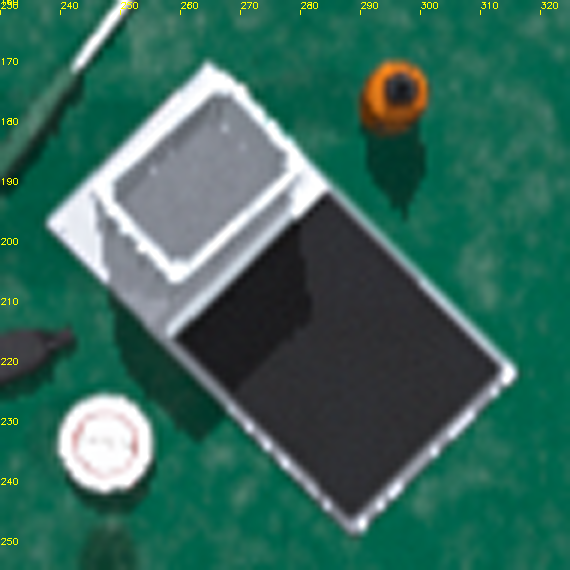

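```bash
cat > fit.py <<'E'
from h import *
from scipy.optimize import least_squares
t=r.snapshot("top");s=r.snapshot("side")
J=[(t,(237.7,196.5),(90,65,5)),(t,(289,248.7),(-155,65,5)),(t,(315.5,222),(-155,-65,5)),
(t,(257.5,215.5),(-6,60,17)),(t,(284.5,192),(-6,-60,17)),(t,(313,221.5),(-148,-60,17)),(t,(289,245.5),(-148,60,17)),
(s,(247.2,269),(-155,65,5)),(s,(294.6,269.5),(-155,-65,5)),(s,(251.5,231),(-6,60,17)),(s,(291.5,231.5),(-6,-60,17)),(s,(292.5,267),(-148,-60,17)),(s,(249.5,266),(-148,60,17)),(s,(250.5,214.5),(90,65,5)),(s,(291.5,215.5),(90,-65,5))]
S=[(t,(264.7,170.3),(32,-45,135)),(t,(280,186),(-32,-45,135)),(t,(260,207),(-32,45,135)),(t,(245.5,191),(32,45,135)),
(s,(258.7,182.7),(32,45,135)),(s,(288.8,184),(32,-45,135)),(s,(256.5,195.5),(-32,45,135)),(s,(288.3,196.5),(-32,-45,135))]
def X(p,q):
    a=np.radians(p[2]);c,d=np.cos(a),np.sin(a);q=np.array(q,float)
    return np.c_[p[0]+c*q[:,0]-d*q[:,1],p[1]+d*q[:,0]+c*q[:,1],q[:,2]]
def fit(L,p0):
    f=lambda p:np.concatenate([proj(a,X(p,[c]))[0]-b for a,b,c in L])
    o=least_squares(f,p0,loss='soft_l1');print(o.x.round(2));print(f(o.x).reshape(-1,2).round(1).tolist());return o.x
j=fit(J,[450,-130,50]);k=fit(S,[500,-100,50])
a=np.radians(j[2]);d=k[:2]-j[:2]
print("shell in jig",np.cos(a)*d[0]+np.sin(a)*d[1],-np.sin(a)*d[0]+np.cos(a)*d[1],k[2]-j[2])
E
python3 fit.py
```

```text
[ 550.42 -179.01   45.7 ]
[[0.1, 0.5], [0.3, 0.9], [1.2, 0.1], [1.5, 0.8], [0.1, -0.9], [1.8, -0.0], [0.2, 1.6], [-0.4, -1.1], [0.0, -0.1], [-0.4, -1.0], [-0.2, -0.4], [0.5, -2.7], [-0.7, -3.1], [0.3, -0.7], [0.2, -0.5]]
[ 581.27 -149.87   45.11]
[[1.8, 1.0], [1.0, 0.2], [-0.2, -0.4], [-0.2, 0.5], [-0.6, -0.5], [-0.5, -0.8], [0.7, -1.2], [0.3, -1.2]]
shell in jig 42.396431723490245 -1.7231632690973093 -0.5823180660568781
```

Call:
drive_tool --moves '[[[15,-31,5],-2.5],[[30,-63,10],-5],[[45,-95,15],-7.5],[[60,-127,20],-10],[[75,-159,20],-12.5],[[90,-191,20],-15],[[105,-223,20],-17],[[120,-255,20],-19]]' --fingers 14 --squeeze 20

```text
time: 0.97
tool_pos: [375.2, 286.6, 273.4]
tcp_rot: [180.0, 0.0, 135.8]
ft_force: [0.8, 0.0, 0.2]
finger_gap: 14.1
```

Call:
drive_tool --moves '[[[15,-32,0],0],[[30,-64,0],0],[[45,-96,0],0],[[60,-128,0],0],[[75,-160,0],0],[[90,-192,0],0],[[105,-224,0],0],[[120,-256,0],0]]'

```text
time: 1.63
tool_pos: [495.3, 30.4, 273.5]
tcp_rot: [180.0, 0.0, 135.9]
ft_force: [1.2, -0.1, 0.3]
finger_gap: 14.2
```

Call:
drive_tool --moves '[[[15,-32,0],0],[[30,-64,0],0],[[45,-96,0],0],[[60,-128,0],0],[[75,-160,0],0],[[86,-182,0],0],[[86,-182,0],0],[[86,-182,0],0]]'

```text
time: 2.3
tool_pos: [580.9, -151.1, 272.6]
tcp_rot: [-180.0, -0.1, 135.7]
ft_force: [-1.0, 1.0, 0.6]
finger_gap: 14.4
```

```bash
python3 - <<'E'
from h import *
print(r.sense())
s=r.snapshot("side");crop(s,215,90,110,150,4,"pics/s1.png")
t=r.snapshot("top");crop(t,220,140,100,100,5,"pics/t1.png")
E
```

```text
{'time': 2.3, 'joint_pos': array([-1.94771386e+01,  7.13986450e+00,  8.36172858e+01,  3.95192313e-03,
        8.93063752e+01, -6.52062549e+01]), 'qd': array([ 1.94567222, -1.76775779,  1.52118744,  0.4161085 ,  0.30276477,
        0.55105298]), 'joint_efforts': array([ -1.62089389, -56.10954523, -51.12167358,  -0.28310602,
        -0.20472638,  -0.19867152]), 'tool_pos': array([ 580.89055513, -151.11046482,  272.63063943]), 'tcp_rot': array([-1.79976948e+02, -5.93270157e-02,  1.35729054e+02]), 'ft_force': array([-1.01312075,  0.99292763,  0.617647  ]), 'wrist_torque': array([ 0.01805188, -0.01172485, -0.00876783]), 'finger_gap': 14.383026690658099}
```

View pics/s1.png

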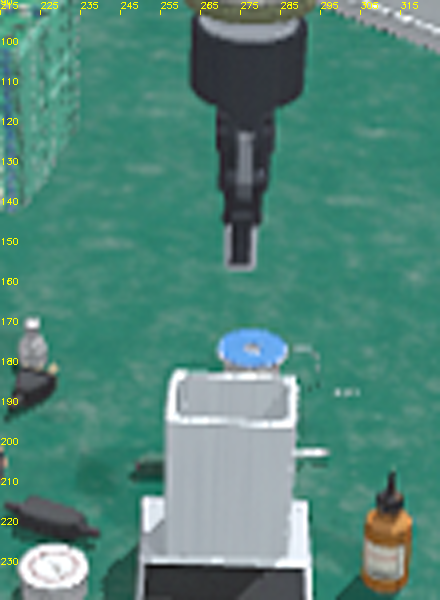

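View pics/t1.png

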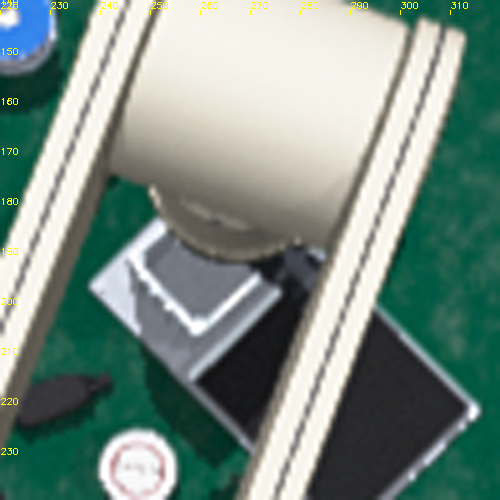

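```bash
python3 - <<'E'
from h import *
s=r.snapshot("side")
print(proj(s,[[580.9,-151,250.6],[581,-150,135]]))
E
```

```text
[[274.52370622 154.22691973]
 [272.99893112 188.69286246]]
```

Fingertips at about (275,157) in the side view match the calibration, right over the mouth centre. I'll go in.

Call:
drive_tool --moves '[[[0,0,-20],0],[[0,0,-45],0],[[0,0,-70],0],[[0,0,-90],0],[[0,0,-105],0],[[0,0,-115],0],[[0,0,-120],0],[[0,0,-120],0]]'

```text
time: 3.12
tool_pos: [580.4, -149.0, 152.5]
tcp_rot: [-180.0, -0.1, 135.9]
ft_force: [0.7, -0.3, -0.1]
finger_gap: 14.1
```

Call:
drive_tool --moves '[[[0,0,-5],0],[[0,0,-10],0],[[0,0,-15],0],[[0,0,-20],0],[[0,0,-22],0],[[0,0,-22],0],[[0,0,-22],0],[[0,0,-22],0]]'

```text
time: 3.78
tool_pos: [581.0, -149.9, 131.5]
tcp_rot: [180.0, 0.0, 135.9]
ft_force: [0.0, 0.4, 0.9]
finger_gap: 13.7
```

```bash
python3 - <<'E'
from h import *
s=r.snapshot("side");crop(s,240,150,65,90,6,"pics/s2.png")
E
```

```text
(no output)
```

View pics/s2.png

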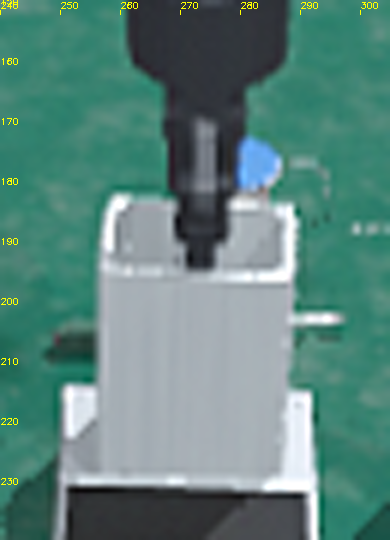

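Call:
drive_tool --moves '[[[-2,-2,0],0],[[-4,-4,0],0],[[-6,-6,0],0],[[-8,-8,0],0],[[-10,-10,0],0],[[-12,-12,0],0],[[-14,-14,0],0],[[-16,-16,0],0]]'

```text
time: 4.5
tool_pos: [564.6, -166.0, 131.2]
tcp_rot: [-180.0, -0.0, 135.9]
ft_force: [-0.4, 0.5, -0.5]
finger_gap: 14.0
```

```bash
cat > look.py <<'E'
import sys
from h import *
s=r.snapshot("side");crop(s,235,150,75,125,5,"pics/%s.png"%sys.argv[1])
st=r.sense();p=st["tool_pos"];d=p[:2]-[550.4,-179];a=np.radians(45.5)
print(p.round(1),"jig x",d@[np.cos(a),np.sin(a)],"jig y",d@[-np.sin(a),np.cos(a)],st["ft_force"].round(1),st["time"])
E
python3 look.py s3
```

```text
[ 564.3 -166.4  131.2] jig x 18.75652056054645 jig y -1.119194058146562 [-0.1 -1.  -0.2] 4.55
```

View pics/s3.png

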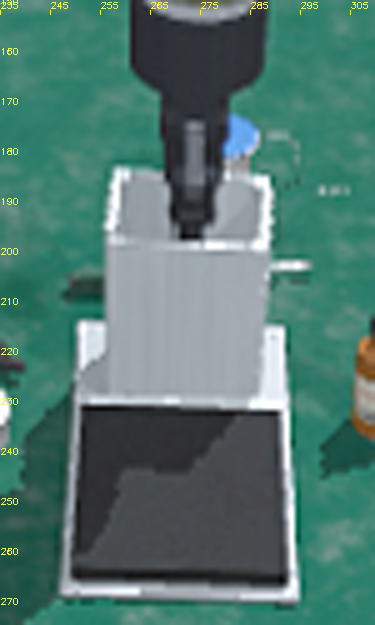

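The near mouth edge has moved down from row ~196 to ~198.5 while the foot line at row ~229 hasn't moved. Tipping has begun.

Call:
drive_tool --moves '[[[-2,-2,0],0],[[-4,-4,0],0],[[-6,-6,0],0],[[-8,-8,0],0],[[-10,-10,0],0],[[-12,-12,0],0],[[-14,-14,0],0],[[-16,-16,0],0]]'

```text
time: 5.22
tool_pos: [548.7, -182.0, 131.3]
tcp_rot: [-180.0, -0.0, 135.9]
ft_force: [0.1, -0.4, 0.2]
finger_gap: 14.1
```

```bash
python3 look.py s4
```

```text
[ 548.4 -182.4  131.3] jig x -3.863279883997959 jig y -0.972736725574507 [ 0.8  0.1 -0.4] 5.2667
```

View pics/s4.png

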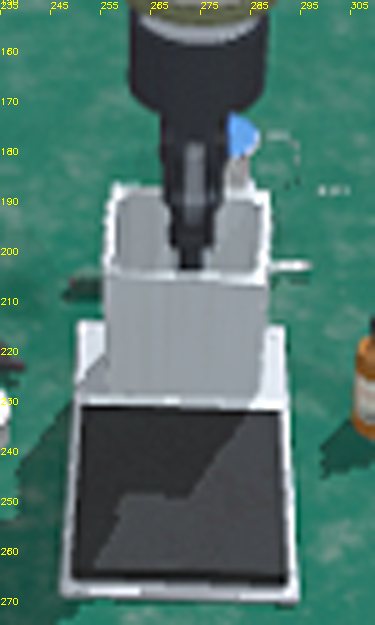

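```bash
cat > rows.py <<'E'
from h import *
s=r.snapshot("side");a=np.radians(45.5)
def W(x,y,z): return [550.4+np.cos(a)*x-np.sin(a)*y,-179+np.sin(a)*x+np.cos(a)*y,z]
def pt(n,z,th,xh,zh): # n from near face, z along tube
    t=np.radians(th);return xh+n*np.cos(t)-z*np.sin(t), zh+n*np.sin(t)+z*np.cos(t)
def row(n,z,th,xh,zh):
    x,h=pt(n,z,th,xh,zh);return proj(s,[W(x,-1,h)])[0][1]
import sys
for th in eval(sys.argv[1]):
  o=[]
  for L in (None,15,25,35):
    t=np.radians(th)
    if L is None:
        xh=max(9,12*np.tan(t)) ;zh=5
    else: xh=L*np.sin(t);zh=17-L*np.cos(t)
    o.append((round(row(0,130,th,xh,zh),1),round(row(64,130,th,xh,zh),1),"lip x%.0f z%.0f"%pt(61,130,th,xh,zh)))
  print(th,o)
E
python3 rows.py "range(0,45,5)"
```

```text
0 [(np.float64(195.1), np.float64(183.0), 'lip x70 z135'), (np.float64(197.7), np.float64(185.5), 'lip x61 z132'), (np.float64(200.6), np.float64(188.3), 'lip x61 z122'), (np.float64(203.5), np.float64(191.0), 'lip x61 z112')]
5 [(np.float64(197.5), np.float64(183.6), 'lip x58 z140'), (np.float64(199.9), np.float64(185.9), 'lip x51 z137'), (np.float64(202.6), np.float64(188.6), 'lip x52 z127'), (np.float64(205.2), np.float64(191.2), 'lip x52 z117')]
10 [(np.float64(200.2), np.float64(184.7), 'lip x46 z144'), (np.float64(202.3), np.float64(186.7), 'lip x40 z141'), (np.float64(204.8), np.float64(189.2), 'lip x42 z131'), (np.float64(207.2), np.float64(191.6), 'lip x44 z121')]
15 [(np.float64(203.2), np.float64(186.2), 'lip x34 z146'), (np.float64(205.0), np.float64(187.8), 'lip x29 z144'), (np.float64(207.2), np.float64(190.1), 'lip x32 z134'), (np.float64(209.4), np.float64(192.4), 'lip x34 z125')]
20 [(np.float64(206.4), np.float64(188.0), 'lip x22 z148'), (np.float64(207.8), np.float64(189.3), 'lip x18 z146'), (np.float64(209.8), np.float64(191.4), 'lip x21 z137'), (np.float64(211.8)
[... 252 characters left out ...]
x15 z129')]
30 [(np.float64(213.6), np.float64(192.8), 'lip x-3 z148'), (np.float64(214.2), np.float64(193.3), 'lip x-5 z147'), (np.float64(215.6), np.float64(194.9), 'lip x0 z138'), (np.float64(217.0), np.float64(196.4), 'lip x5 z130')]
35 [(np.float64(217.4), np.float64(195.7), 'lip x-16 z146'), (np.float64(217.6), np.float64(195.8), 'lip x-16 z146'), (np.float64(218.7), np.float64(197.1), 'lip x-10 z138'), (np.float64(219.8), np.float64(198.3), 'lip x-5 z130')]
40 [(np.float64(221.2), np.float64(198.7), 'lip x-27 z144'), (np.float64(221.1), np.float64(198.6), 'lip x-27 z144'), (np.float64(221.9), np.float64(199.6), 'lip x-21 z137'), (np.float64(222.7), np.float64(200.5), 'lip x-14 z129')]
```

Near mouth edge at row ~204 and far edge at ~187, which gives a tilt of about 16° with the foot not slid.

Call:
drive_tool --moves '[[[-1,-1,0],0],[[-2,-2,0],0],[[-3,-3,0],0],[[-4,-4,0],0],[[-5,-5,0],0],[[-6,-6,0],0],[[-7,-7,0],0],[[-8,-8,0],0]]'

```text
time: 5.98
tool_pos: [540.8, -189.9, 131.3]
tcp_rot: [-180.0, -0.0, 135.9]
ft_force: [0.6, 0.2, 1.0]
finger_gap: 14.2
```

```bash
python3 look.py s5
```

```text
[ 540.6 -190.1  131.3] jig x -14.749324944177122 jig y -0.7994240211354053 [ 0.2 -0.8 -0.8] 6.0333
```

View pics/s5.png

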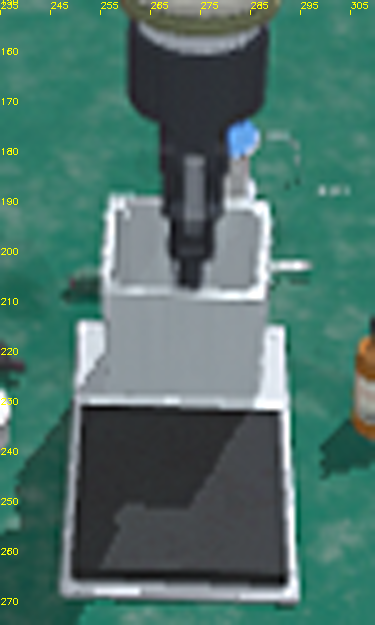

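Near edge at row ~208, far at ~190, so about 23°. I'll open the fingers slightly to take up play inside the tube, then creep through the balance point.

Call:
drive_tool --moves '[[[0,0,0],0],[[0,0,0],0],[[0,0,0],0],[[0,0,0],0],[[-0.5,-0.5,0],0],[[-1,-1,0],0],[[-1.5,-1.5,0],0],[[-2,-2,0],0]]' --fingers 18

```text
time: 6.7
tool_pos: [538.8, -191.9, 131.3]
tcp_rot: [-180.0, -0.0, 135.9]
ft_force: [-0.2, -0.5, 0.1]
finger_gap: 18.6
```

Call:
drive_tool --moves '[[[-0.5,-0.5,0],0],[[-1,-1,0],0],[[-1.5,-1.5,0],0],[[-2,-2,0],0],[[-2.5,-2.5,0],0],[[-3,-3,0],0],[[-3.5,-3.5,0],0],[[-4,-4,0],0]]'

```text
time: 7.37
tool_pos: [534.8, -195.9, 131.3]
tcp_rot: [-180.0, 0.0, 135.9]
ft_force: [-0.4, -0.5, 1.0]
finger_gap: 18.2
```

```bash
python3 look.py s6
```

```text
[ 534.8 -196.   131.3] jig x -23.05857672176161 jig y -0.7592984370973632 [-0.  -0.1 -0.2] 7.4167
```

View pics/s6.png

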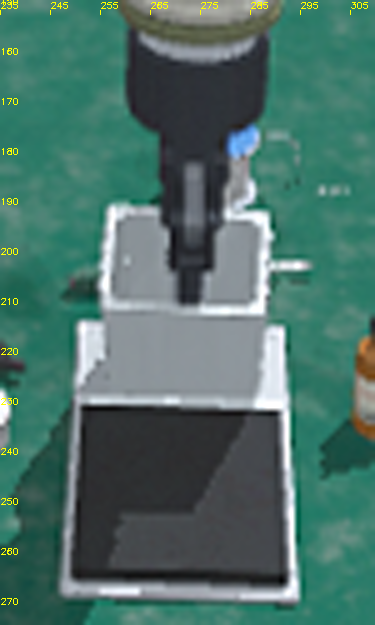

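About 28° now, and the fingers just fill the gap between the near wall and the far lip, so the shell is caged. I'll raise the tips slightly for clearance and keep lowering.

Call:
drive_tool --moves '[[[-0.5,-0.5,2],0],[[-1,-1,4],0],[[-1.5,-1.5,6],0],[[-2.5,-2.5,7],0],[[-3.5,-3.5,8],0],[[-4.5,-4.5,8],0],[[-6,-6,8],0],[[-7,-7,8],0]]'

```text
time: 8.08
tool_pos: [527.6, -203.0, 139.2]
tcp_rot: [-180.0, -0.0, 135.9]
ft_force: [0.0, -0.6, -0.6]
finger_gap: 18.0
```

```bash
python3 look.py s7
```

```text
[ 527.5 -203.1  139.2] jig x -33.2657378435818 jig y -0.584339999254537 [ 0.  -0.3 -1.5] 8.1333
```

View pics/s7.png

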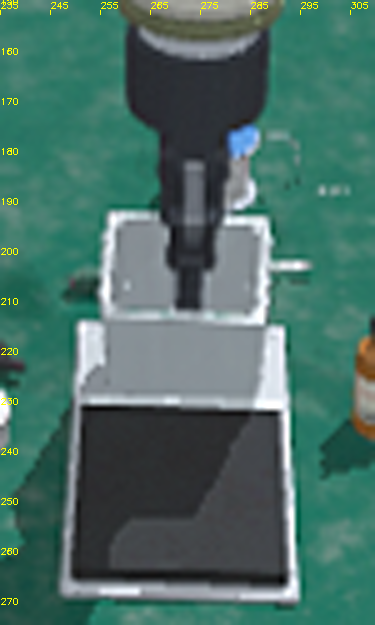

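Call:
drive_tool --moves '[[[-1,-1,0],0],[[-2,-2,0],0],[[-3,-3,0],0],[[-4,-4,0],0],[[-5,-5,0],0],[[-6,-6,0],0],[[-7,-7,0],0],[[-8,-8,0],0]]'

```text
time: 8.8
tool_pos: [519.8, -210.9, 139.3]
tcp_rot: [-180.0, -0.0, 135.9]
ft_force: [0.3, 1.1, -1.2]
finger_gap: 18.2
```

```bash
python3 look.py s8; python3 rows.py "range(32,60,3)"
```

```text
[ 519.6 -211.1  139.3] jig x -44.44366047322592 jig y -0.5578038366803622 [-0.  -0.2 -0.4] 8.85
32 [(np.float64(215.1), np.float64(193.9), 'lip x-8 z148'), (np.float64(215.5), np.float64(194.3), 'lip x-9 z147'), (np.float64(216.8), np.float64(195.7), 'lip x-4 z138'), (np.float64(218.1), np.float64(197.1), 'lip x1 z130')]
35 [(np.float64(217.4), np.float64(195.7), 'lip x-16 z146'), (np.float64(217.6), np.float64(195.8), 'lip x-16 z146'), (np.float64(218.7), np.float64(197.1), 'lip x-10 z138'), (np.float64(219.8), np.float64(198.3), 'lip x-5 z130')]
38 [(np.float64(219.7), np.float64(197.5), 'lip x-23 z145'), (np.float64(219.7), np.float64(197.5), 'lip x-23 z145'), (np.float64(220.6), np.float64(198.5), 'lip x-17 z137'), (np.float64(221.5), np.float64(199.6), 'lip x-10 z129')]
41 [(np.float64(221.9), np.float64(199.3), 'lip x-29 z143'), (np.float64(221.9), np.float64(199.2), 'lip x-29 z144'), (np.float64(222.6), np.float64(200.1), 'lip x-23 z136'), (np.float64(223.2), np.float64(201.0), 'lip x-16 z129')]
44 [(np.float64(224.1), np.float64(201.2), 'lip x-35 z141'), (np.float64(224.0), n
[... 609 characters left out ...]
5')]
53 [(np.float64(230.6), np.float64(207.3), 'lip x-51 z132'), (np.float64(230.6), np.float64(207.2), 'lip x-55 z135'), (np.float64(230.5), np.float64(207.3), 'lip x-47 z129'), (np.float64(230.4), np.float64(207.4), 'lip x-39 z123')]
56 [(np.float64(232.6), np.float64(209.3), 'lip x-56 z128'), (np.float64(232.8), np.float64(209.4), 'lip x-61 z132'), (np.float64(232.5), np.float64(209.3), 'lip x-53 z126'), (np.float64(232.2), np.float64(209.2), 'lip x-45 z121')]
59 [(np.float64(234.6), np.float64(211.4), 'lip x-60 z124'), (np.float64(235.0), np.float64(211.7), 'lip x-67 z129'), (np.float64(234.5), np.float64(211.4), 'lip x-59 z123'), (np.float64(233.9), np.float64(211.0), 'lip x-50 z118')]
```

View pics/s8.png

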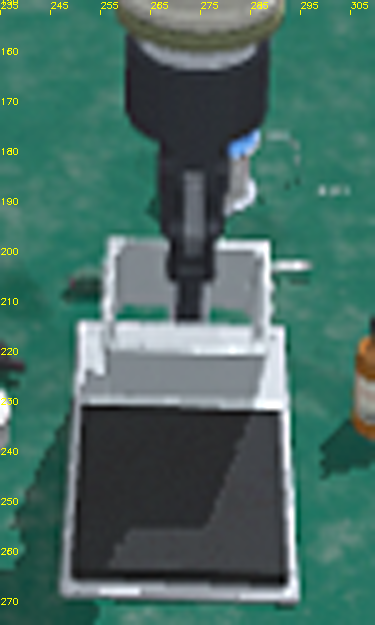

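Near edge at row ~220 and far at ~198, so about 38°. The lip rests on the far finger's back and the near face is now at the stop edge.

Call:
drive_tool --moves '[[[-1,-1,0],0],[[-2,-2,0],0],[[-3,-3,0],0],[[-4,-4,-1],0],[[-5,-5,-1],0],[[-6,-6,-2],0],[[-7,-7,-2],0],[[-8,-8,-3],0]]'

```text
time: 9.57
tool_pos: [511.8, -219.0, 136.3]
tcp_rot: [180.0, 0.0, 135.9]
ft_force: [-0.7, 0.4, 1.1]
finger_gap: 18.0
```

```bash
python3 look.py s9
```

```text
[ 511.6 -219.1  136.1] jig x -55.80530727390507 jig y -0.41699637267469347 [0.2 0.  0.5] 9.6167
```

View pics/s9.png

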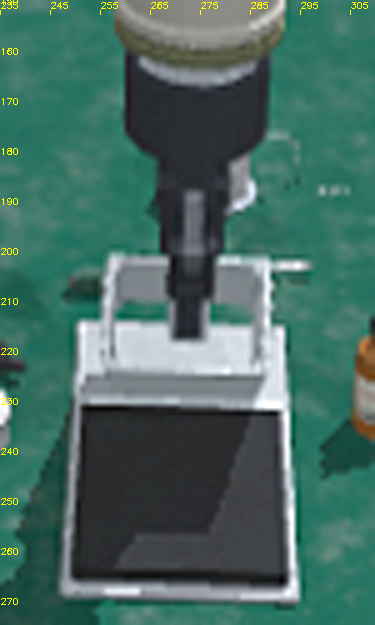

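~44°, tracking as modelled.

Call:
drive_tool --moves '[[[-1,-1,0],0],[[-2,-2,-1],0],[[-3,-3,-2],0],[[-4,-4,-3],0],[[-5,-5,-4],0],[[-6,-6,-5],0],[[-7,-7,-6],0],[[-8,-8,-7],0]]'

```text
time: 10.28
tool_pos: [503.8, -226.9, 129.2]
tcp_rot: [-180.0, -0.0, 135.9]
ft_force: [-1.2, -0.8, 1.2]
finger_gap: 18.0
```

```bash
python3 look.py s10;  python3 rows.py "range(56,93,4)"
```

```text
[ 503.5 -227.1  129. ] jig x -67.12862292271582 jig y -0.267624257730569 [ 0.1 -1.2  1.3] 10.3333
56 [(np.float64(232.6), np.float64(209.3), 'lip x-56 z128'), (np.float64(232.8), np.float64(209.4), 'lip x-61 z132'), (np.float64(232.5), np.float64(209.3), 'lip x-53 z126'), (np.float64(232.2), np.float64(209.2), 'lip x-45 z121')]
60 [(np.float64(235.2), np.float64(212.1), 'lip x-61 z123'), (np.float64(235.8), np.float64(212.5), 'lip x-69 z127'), (np.float64(235.1), np.float64(212.1), 'lip x-60 z122'), (np.float64(234.5), np.float64(211.7), 'lip x-52 z117')]
64 [(np.float64(237.5), np.float64(214.8), 'lip x-65 z117'), (np.float64(238.6), np.float64(215.7), 'lip x-77 z122'), (np.float64(237.8), np.float64(215.0), 'lip x-68 z118'), (np.float64(236.9), np.float64(214.3), 'lip x-59 z113')]
68 [(np.float64(239.5), np.float64(217.3), 'lip x-68 z110'), (np.float64(241.5), np.float64(218.9), 'lip x-84 z117'), (np.float64(240.3), np.float64(217.9), 'lip x-75 z113'), (np.float64(239.2), np.float64(217.0), 'lip x-65 z109')]
72 [(np.float64(240.9), np.float64(219.3), 'lip x-68 z103'), (np.float64(2
[... 605 characters left out ...]
x-83 z94')]
84 [(np.float64(232.1), np.float64(213.5), 'lip x-9 z79'), (np.float64(251.9), np.float64(232.5), 'lip x-108 z90'), (np.float64(249.8), np.float64(230.4), 'lip x-98 z89'), (np.float64(247.7), np.float64(228.4), 'lip x-88 z88')]
88 [(np.float64(191.5), np.float64(175.1), 'lip x216 z70'), (np.float64(254.2), np.float64(235.9), 'lip x-113 z82'), (np.float64(251.9), np.float64(233.6), 'lip x-103 z82'), (np.float64(249.6), np.float64(231.4), 'lip x-93 z81')]
92 [(np.float64(261.2), np.float64(244.2), 'lip x-123 z61'), (np.float64(256.4), np.float64(239.2), 'lip x-117 z74'), (np.float64(253.9), np.float64(236.7), 'lip x-107 z74'), (np.float64(251.4), np.float64(234.3), 'lip x-97 z75')]
```

View pics/s10.png

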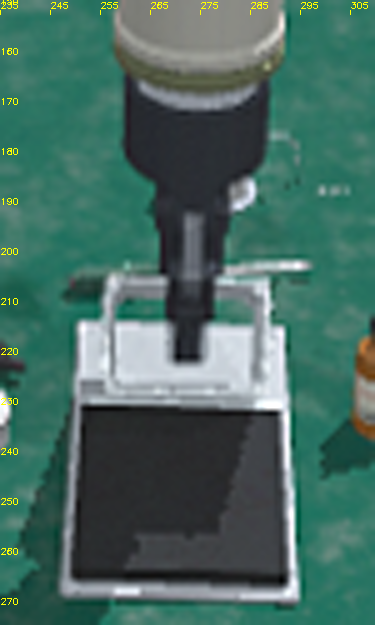

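~50°, with the lip at x≈-46.

Call:
drive_tool --moves '[[[-1,-1,-1],0],[[-2,-2,-2],0],[[-3,-3,-3],0],[[-4,-4,-4],0],[[-5,-5,-5],0],[[-6,-6,-6],0],[[-6.5,-6.5,-7],0],[[-7,-7,-8],0]]'

```text
time: 11.05
tool_pos: [496.8, -234.0, 121.2]
tcp_rot: [-180.0, -0.0, 135.9]
ft_force: [-0.7, -0.3, 0.9]
finger_gap: 18.1
```

```bash
python3 look.py s11
```

```text
[ 496.6 -234.   121. ] jig x -76.89848431777358 jig y -0.19670544580544122 [-1.1 -1.6  1.1] 11.1
```

View pics/s11.png

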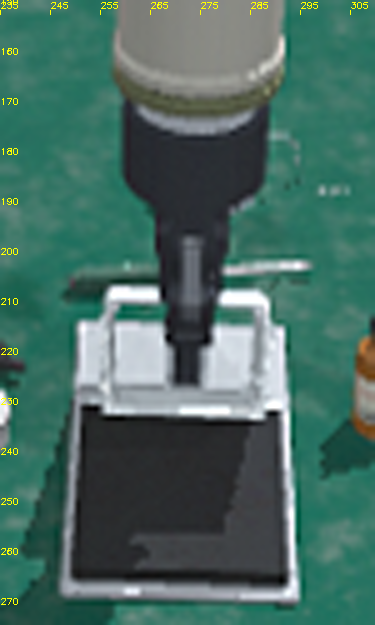

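~55.5°. The foot is still riding on the base plate and everything is smooth.

Call:
drive_tool --moves '[[[-0.5,-0.5,-1],0],[[-1,-1,-2],0],[[-1.5,-1.5,-3],0],[[-2,-2,-4],0],[[-2.5,-2.5,-5],0],[[-3,-3,-5],0],[[-3.5,-3.5,-6],0],[[-4,-4,-6],0]]'

```text
time: 11.77
tool_pos: [492.7, -237.7, 114.9]
tcp_rot: [180.0, -0.0, 135.9]
ft_force: [-1.0, 0.4, 0.0]
finger_gap: 18.1
```

```bash
python3 look.py s12
```

```text
[ 492.6 -237.8  115. ] jig x -82.39951836752347 jig y -0.002713818557913389 [-0.5  0.2  0. ] 11.8167
```

View pics/s12.png

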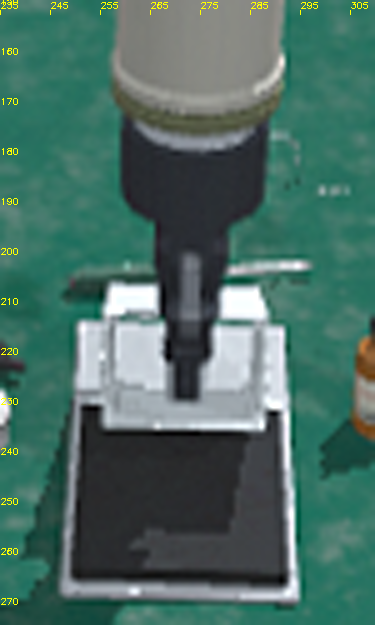

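~60°. Taking smaller steps now, because this is where the shell may slide.

Call:
drive_tool --moves '[[[-0.3,-0.3,-1],0],[[-0.6,-0.6,-2],0],[[-0.9,-0.9,-3],0],[[-1.2,-1.2,-4],0],[[-1.5,-1.5,-5],0],[[-1.8,-1.8,-5],0],[[-2.1,-2.1,-6],0],[[-2.5,-2.5,-6],0]]'

```text
time: 12.48
tool_pos: [490.3, -240.3, 109.1]
tcp_rot: [180.0, -0.0, 135.9]
ft_force: [-1.0, -0.5, 0.9]
finger_gap: 17.8
```

```bash
python3 look.py s13
```

```text
[ 490.3 -240.3  109.1] jig x -85.85989088264778 jig y -0.07925787024992816 [-2.  -1.5  0.7] 12.5333
```

View pics/s13.png

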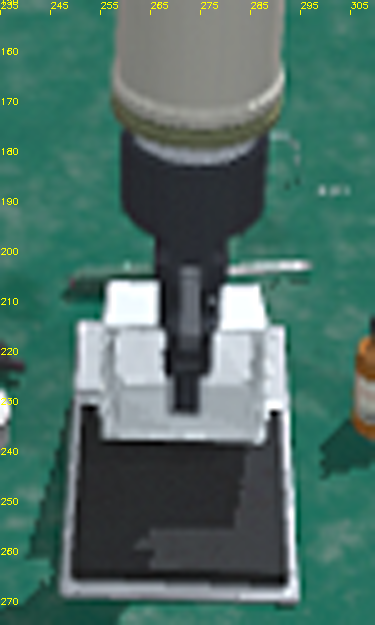

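~64°.

Call:
drive_tool --moves '[[[-0.3,-0.3,-1],0],[[-0.6,-0.6,-2],0],[[-0.9,-0.9,-3],0],[[-1.2,-1.2,-3],0],[[-1.5,-1.5,-4],0],[[-1.8,-1.8,-4],0],[[-2,-2,-5],0],[[-2,-2,-5],0]]'

```text
time: 13.2
tool_pos: [488.3, -242.1, 104.0]
tcp_rot: [180.0, -0.0, 135.9]
ft_force: [-0.0, -0.5, -0.8]
finger_gap: 18.2
```

```bash
python3 look.py s14
```

```text
[ 488.3 -242.1  104. ] jig x -88.55092979097861 jig y 0.04569728833443024 [-0.2 -0.8  0.6] 13.25
```

View pics/s14.png

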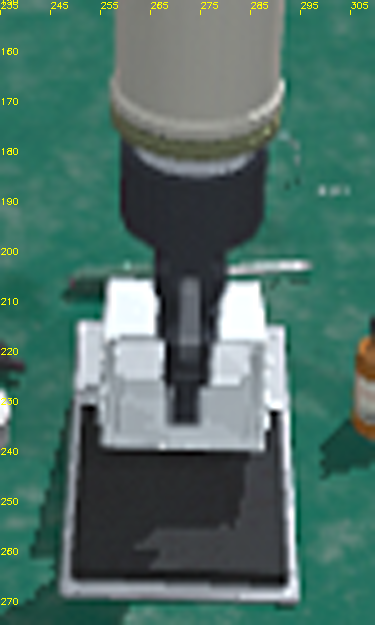

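~68°.

Call:
drive_tool --moves '[[[-0.3,-0.3,-1],0],[[-0.6,-0.6,-2],0],[[-0.9,-0.9,-3],0],[[-1.2,-1.2,-3],0],[[-1.5,-1.5,-4],0],[[-1.8,-1.8,-4],0],[[-2,-2,-5],0],[[-2,-2,-5],0]]'

```text
time: 13.92
tool_pos: [486.3, -244.4, 99.1]
tcp_rot: [-180.0, -0.0, 135.9]
ft_force: [0.2, -0.6, -0.7]
finger_gap: 18.0
```

```bash
python3 look.py s15
```

```text
[ 486.3 -244.3   99.2] jig x -91.50379712492709 jig y -0.09694841829897351 [-0.3 -0.1  0.2] 13.9667
```

View pics/s15.png

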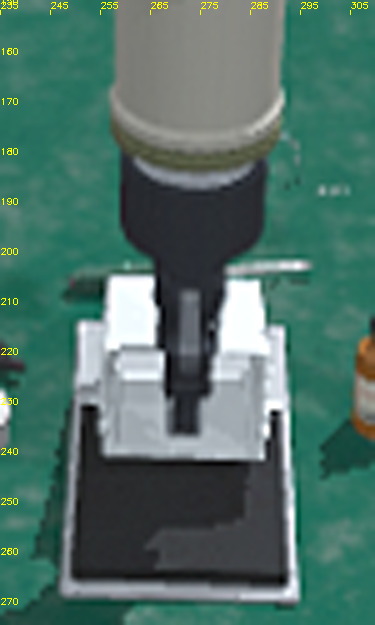

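~72°, and the foot edge is about 34 mm behind the stop.

Call:
drive_tool --moves '[[[-0.3,-0.3,-1],0],[[-0.6,-0.6,-2],0],[[-0.9,-0.9,-3],0],[[-1.2,-1.2,-3],0],[[-1.5,-1.5,-4],0],[[-1.8,-1.8,-4],0],[[-2.1,-2.1,-5],0],[[-2.4,-2.4,-5],0]]'

```text
time: 14.63
tool_pos: [483.9, -246.7, 94.1]
tcp_rot: [-180.0, -0.0, 135.9]
ft_force: [0.1, -1.0, -0.9]
finger_gap: 18.5
```

```bash
python3 look.py s16
```

```text
[ 483.9 -246.8   94.2] jig x -94.97182986715829 jig y -0.03138523521955706 [-0.3 -0.3  0.3] 14.6833
```

View pics/s16.png

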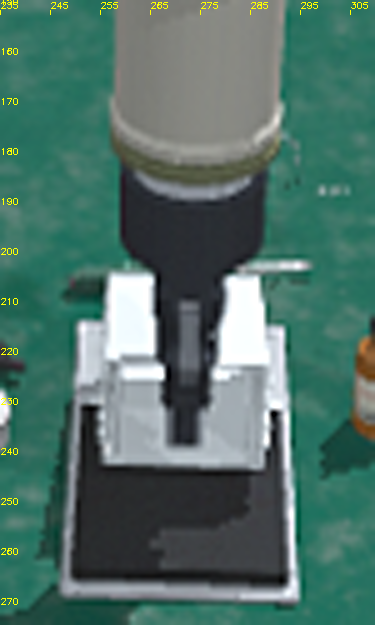

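~74.5° and still holding.

Call:
drive_tool --moves '[[[-0.4,-0.4,-1],0],[[-0.8,-0.8,-2],0],[[-1.2,-1.2,-3],0],[[-1.6,-1.6,-4],0],[[-2,-2,-5],0],[[-2.4,-2.4,-6],0],[[-2.7,-2.7,-6],0],[[-3,-3,-6],0]]'

```text
time: 15.35
tool_pos: [480.9, -249.6, 88.1]
tcp_rot: [180.0, -0.0, 135.9]
ft_force: [-0.2, -0.9, -0.5]
finger_gap: 18.1
```

```bash
python3 look.py s17
```

```text
[ 480.9 -249.7   88.2] jig x -99.15996160348556 jig y 0.04687175872653833 [ 0.5 -0.7  0.2] 15.4
```

View pics/s17.png

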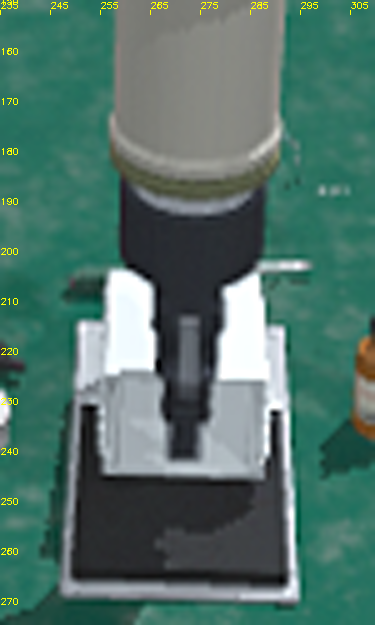

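~78.5°.

Call:
drive_tool --moves '[[[-0.4,-0.4,0],0],[[-0.8,-0.8,-1],0],[[-1.2,-1.2,-1],0],[[-1.6,-1.6,-2],0],[[-2,-2,-2],0],[[-2.4,-2.4,-3],0],[[-2.7,-2.7,-3],0],[[-3,-3,-4],0]]'

```text
time: 16.07
tool_pos: [478.0, -252.8, 84.4]
tcp_rot: [-180.0, 0.0, 135.9]
ft_force: [-2.2, -0.7, 0.8]
finger_gap: 17.9
```

```bash
python3 look.py s18
```

```text
[ 477.9 -252.9   84.1] jig x -103.53448173318465 jig y -0.03322754359461161 [-1.3 -1.2 -0.3] 16.1167
```

View pics/s18.png

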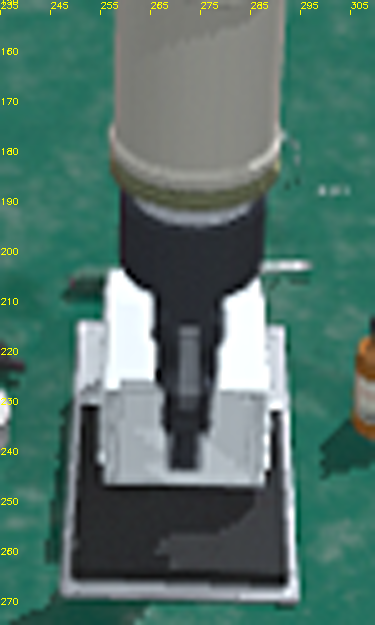

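~81.5°.

Call:
drive_tool --moves '[[[-0.4,-0.4,0],0],[[-0.8,-0.8,-1],0],[[-1.2,-1.2,-1],0],[[-1.6,-1.6,-2],0],[[-2,-2,-2],0],[[-2.4,-2.4,-3],0],[[-2.7,-2.7,-3],0],[[-3,-3,-4],0]]'

```text
time: 16.78
tool_pos: [475.0, -255.8, 80.4]
tcp_rot: [-180.0, 0.0, 135.9]
ft_force: [-2.0, -1.0, -0.4]
finger_gap: 18.1
```

```bash
python3 look.py s19
```

```text
[ 474.8 -255.9   80.1] jig x -107.80944813894706 jig y 0.023753733466764185 [-0.9 -1.5 -0.6] 16.8333
```

View pics/s19.png

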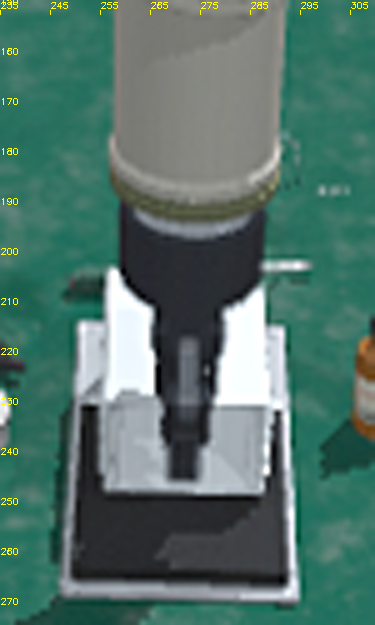

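~85°. Nearly down.

Call:
drive_tool --moves '[[[-0.4,-0.4,0],0],[[-0.8,-0.8,-1],0],[[-1.2,-1.2,-1],0],[[-1.6,-1.6,-2],0],[[-2,-2,-2],0],[[-2.4,-2.4,-2],0],[[-2.7,-2.7,-2],0],[[-3,-3,-2],0]]'

```text
time: 17.5
tool_pos: [472.1, -258.7, 78.4]
tcp_rot: [180.0, 0.0, 135.9]
ft_force: [-0.0, 0.1, -0.7]
finger_gap: 18.1
```

```bash
python3 look.py s20
```

```text
[ 472.  -258.8   78.4] jig x -111.8319098355452 jig y -0.029580256347122073 [ 0.3 -0.5 -0.4] 17.55
```

View pics/s20.png

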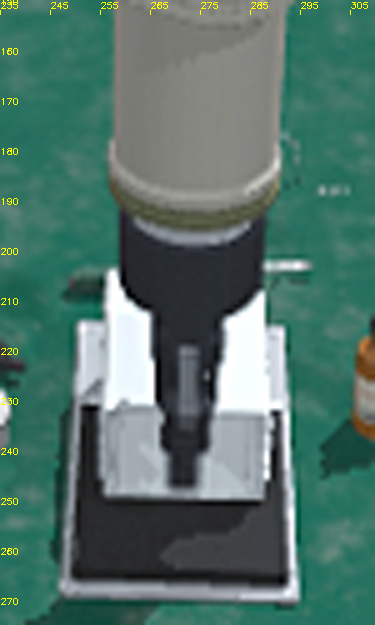

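Call:
drive_tool --moves '[[[-0.5,-0.5,0],0],[[-1,-1,0],0],[[-1.5,-1.5,0],0],[[-2,-2,0],0],[[-2.5,-2.5,0],0],[[-3,-3,0],0],[[-3.5,-3.5,0],0],[[-4,-4,0],0]]'

```text
time: 18.22
tool_pos: [467.9, -262.8, 78.3]
tcp_rot: [-180.0, -0.0, 135.9]
ft_force: [-0.4, 0.1, 0.1]
finger_gap: 18.1
```

Call:
drive_tool --moves '[[[-0.5,-0.5,0],0],[[-1,-1,0],0],[[-2,-2,0],0],[[-3,-3,0],0],[[-5,-5,0],0],[[-7,-7,0],0],[[-9,-9,0],0],[[-11,-11,0],0]]'

```text
time: 18.88
tool_pos: [456.7, -274.0, 78.3]
tcp_rot: [-180.0, -0.0, 135.9]
ft_force: [0.1, 0.8, -0.1]
finger_gap: 17.8
```

```bash
python3 look.py s21
```

```text
[ 456.4 -274.3   78.3] jig x -133.8442269885487 jig y 0.21826939116718508 [-0.3 -1.   0.2] 18.9333
```

View pics/s21.png

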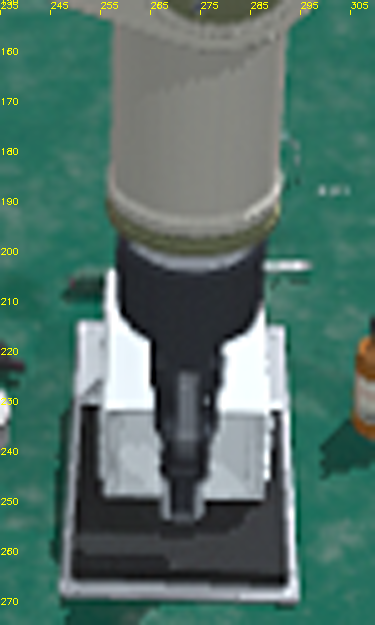

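The shell is flat, mouth edge at row ~249.5 and top edge at ~232. The foot edge is about 37 mm behind the stop, close to the 40 mm limit. I'll raise clear, check from the top view, then nudge it forward from the foot end.

Call:
drive_tool --moves '[[[-4,-4,0],0],[[-4,-4,20],0],[[-4,-4,50],0],[[-4,-4,75],0],[[15,15,80],0],[[40,41,80],0],[[68,69,80],0],[[95,97,80],0]]'

```text
time: 19.6
tool_pos: [552.9, -176.3, 158.9]
tcp_rot: [180.0, 0.1, 135.8]
ft_force: [-0.1, 0.1, 0.0]
finger_gap: 17.9
```

Call:
drive_tool --moves '[[[20,20,0],0],[[40,41,0],0],[[55,56,0],0],[[62,63,0],0],[[62,63,0],0],[[62,63,0],0],[[62,63,0],0],[[62,63,0],0]]'

```text
time: 20.27
tool_pos: [613.2, -115.0, 158.3]
tcp_rot: [-180.0, -0.0, 135.8]
ft_force: [0.5, -0.1, -0.1]
finger_gap: 17.9
```

```bash
python3 look.py s22; python3 - <<'E'
from h import *
t=r.snapshot("top");crop(t,220,140,100,115,5,"pics/t22.png")
E
```

```text
[ 613.3 -115.   158.3] jig x 89.73070054814752 jig y 0.05502161162009099 [ 0.3  0.8 -0.8] 20.3167
```

View pics/s22.png

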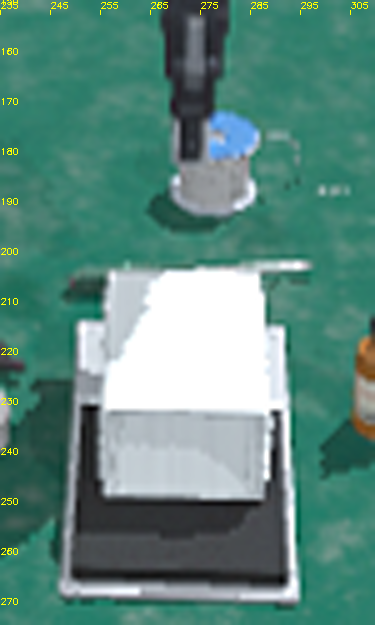

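View pics/t22.png

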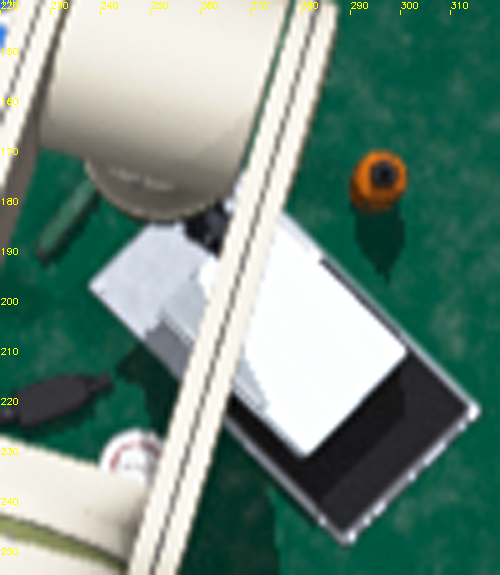

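```bash
cat > lie.py <<'E'
from h import *
import sys
from scipy.optimize import least_squares
t=r.snapshot("top");s=r.snapshot("side")
obs=eval(sys.argv[1]); a=np.radians(45.7)
def W(x,y,z): return [550.4+np.cos(a)*x-np.sin(a)*y,-179+np.sin(a)*x+np.cos(a)*y,z]
def f(p):
    o=[]
    for c,uv,(lx,y,z) in obs:
        b=np.radians(p[2]);o+=list(proj(t if c=='t' else s,[W(p[0]+np.cos(b)*lx-np.sin(b)*y,p[1]+np.sin(b)*lx+np.cos(b)*y,z)])[0]-uv)
    return np.array(o)
q=least_squares(f,[-93,0,0],loss='soft_l1');print("mouth x,y,yaw",q.x.round(2));print(f(q.x).reshape(-1,2).round(1).tolist())
E
python3 lie.py "[('t',(301.3,210),(0,-45,81)),('t',(281.5,231),(0,45,81)),('s',(255.7,231.7),(0,45,81)),('s',(289,232),(0,-45,81)),('s',(255.8,248.8),(0,45,17)),('s',(287.7,249.5),(0,-45,17)),('s',(256,203.5),(130,45,81)),('s',(287.5,203.5),(130,-45,81))]"
```

```text
mouth x,y,yaw [-88.91  -1.77   1.17]
[[0.3, 0.2], [0.4, -0.4], [0.2, -0.5], [-0.3, -0.3], [-0.1, 0.0], [-0.2, -0.2], [0.5, 0.1], [-0.9, 0.6]]
```

The mouth is at x≈-89 to -93, so the foot is about 37–41 mm behind the stop. I'll nudge it about 15 mm by its top foot edge.

Call:
drive_tool --moves '[[[0,0,-15],0],[[0,0,-35],0],[[0,0,-55],0],[[0,0,-66],0],[[0,0,-68],0],[[-5,-5,-68],0],[[-10,-10,-68],0],[[-14,-14,-68],0]]'

```text
time: 21.13
tool_pos: [600.3, -128.7, 91.9]
tcp_rot: [180.0, 0.1, 135.9]
ft_force: [-0.0, -0.1, -0.7]
finger_gap: 18.1
```

Call:
drive_tool --moves '[[[-2,-2,0],0],[[-4,-4,0],0],[[-6,-6,0],0],[[-8,-8,0],0],[[-10,-10,0],0],[[-12,-12,0],0],[[-14,-14,0],0],[[-15,-15,0],0]]'

```text
time: 21.8
tool_pos: [584.8, -142.9, 90.3]
tcp_rot: [-180.0, -0.0, 135.9]
ft_force: [1.7, 2.2, 1.4]
finger_gap: 17.8
```

```bash
python3 look.py s23
```

```text
[ 584.6 -143.    90.2] jig x 49.66072122388937 jig y 0.810319712582001 [1.4 2.5 1.1] 21.85
```

View pics/s23.png

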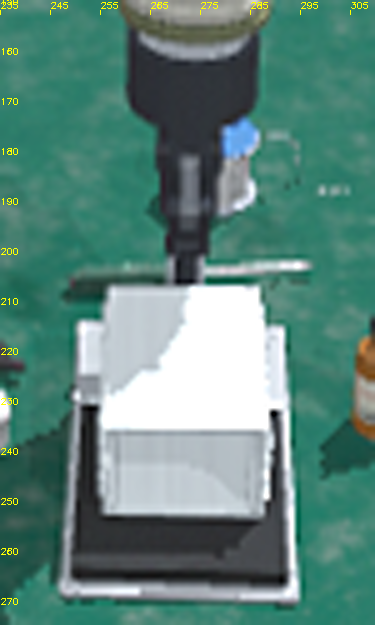

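It moved about 13 mm forward (mouth edge row 249.5→252.7). Backing off, raising and moving aside to check.

Call:
drive_tool --moves '[[[3,3,0],0],[[8,8,0],0],[[14,14,0],0],[[20,20,0],0],[[22,22,20],0],[[22,22,50],0],[[22,22,85],0],[[22,22,120],0]]'

```text
time: 22.52
tool_pos: [606.8, -119.6, 210.6]
tcp_rot: [-179.9, -0.1, 135.9]
ft_force: [0.6, -0.8, 0.4]
finger_gap: 18.2
```

Call:
drive_tool --moves '[[[0,20,20],0],[[0,50,30],0],[[0,85,30],0],[[0,120,30],0],[[0,150,30],0],[[0,170,30],0],[[0,180,30],0],[[0,180,30],0]]'

```text
time: 23.18
tool_pos: [607.0, 61.9, 240.1]
tcp_rot: [180.0, -0.0, 136.0]
ft_force: [-0.2, 0.1, 0.2]
finger_gap: 17.9
```

```bash
python3 look.py s24; python3 - <<'E'
from h import *
t=r.snapshot("top");crop(t,220,140,100,115,5,"pics/t24.png");cv2.imwrite("pics/t24f.png",t["pixels"][:,:,::-1])
E
```

```text
[607.1  60.1 240.1] jig x 210.30670397636337 jig y 127.17578479422751 [-0.3  0.4 -1.2] 23.2333
```

View pics/s24.png

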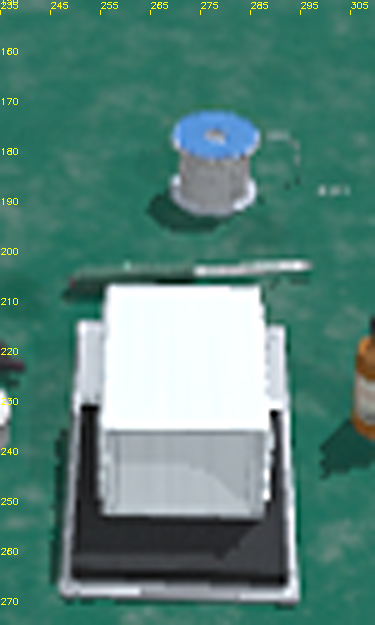

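View pics/t24.png

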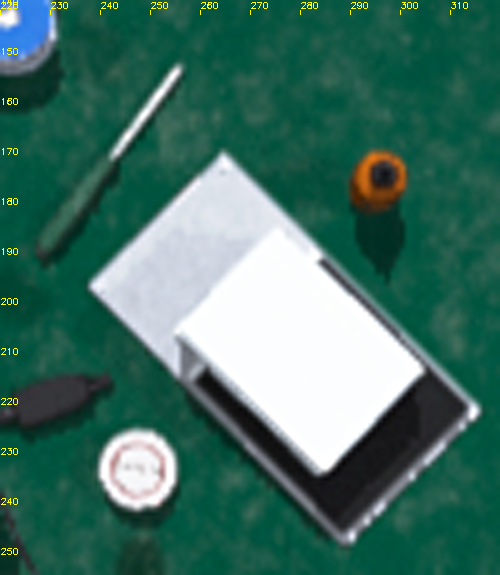

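```bash
python3 lie.py "[('t',(304.8,213.7),(0,-45,81)),('t',(284.8,234.7),(0,45,81)),('t',(255.3,206),(130,45,81)),('t',(275,185.5),(130,-45,81)),('s',(255.7,235.7),(0,45,81)),('s',(289,235.8),(0,-45,81)),('s',(255.5,252.7),(0,45,17)),('s',(287.7,253.3),(0,-45,17)),('s',(256,206.5),(130,45,81)),('s',(287,206.6),(130,-45,81))]"
```

```text
mouth x,y,yaw [-104.78   -1.48    1.64]
[[0.2, 0.0], [0.7, -0.4], [0.4, -0.3], [0.3, -0.1], [-0.1, -0.7], [-0.3, -0.5], [-0.1, 0.0], [-0.1, -0.3], [-0.1, 0.3], [-0.7, 0.6]]
```

Mouth x is -105 mm, so the heel is at about +25 mm. y is -1.5 mm, yaw about 1.6°, and the shell is flat. All of these are well inside the limits, and the robot is clear.

```bash
python3 -c "
from bench import r
print(r.hand_in())"
```

```text
the job is handed in; nothing more can be done
None
```

The shell is lying flat on the bed with its foot end still at the stop, and I let go of it and handed the job in at about 23 s of the 48 s. The hand-in gives no verdict.

**How it went:**
- I put the fingertips in the mouth, pulled the near wall to about 28° and opened the fingers slightly to take up the play. I then let the far lip rest on the back of the far finger while backing away in small steps to about 88°, and it settled flat from there.
- The tool could only point straight down, so I could not tilt the fingers 45° as the task suggested.
- The shell slid back about 37–41 mm behind the stop while it was being lowered. I pushed it forward again with the fingertips at its top foot edge, then raised the arm clear.

**Last checks (both cameras, fit good to under 1 pixel):**

| Check | Result | Limit |
|---|---|---|
| Foot edge behind the stop | about 25 mm | -10 to 40 mm |
| Mouth x in the jig | about -105 mm | below -85 mm |
| Off the middle line | about 1.5 mm | 25 mm |
| Out of square | about 1.6° | 11° |

- **Flatness:** The outlines match a shell lying level, but I did not measure the angle separately.
- **Forces:** Readings at the end of each step never passed about 3.5 N. Forces and turning speeds between those readings were not measured.
- **Surroundings:** The bottle, tin, screwdriver and solder reel look unmoved in the last pictures. I did not compare the multimeter, tape or nozzles with the start, but the arm never worked near them.

No check failed. During the lowering, tilt read from the pictures and tilt worked out from the finger position differed by up to about 2°.

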